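# Tip three padlocks out of the feed trough

### The job

Stand the black catch tray on the bench under the mouth of the full padlock trough, then lift the trough's rear bar slowly until the first padlock slides, holding and easing the tilt so that exactly three padlocks drop into the tray, and lower the trough back onto its rest and let go. Do not touch the padlocks with the gripper, let none fall beside the tray, and leave the screwdriver and the spray can where they are.

Things in the scene. Friction and masses are not known exactly. Their poses are not given: they have to be found in the camera images.
- lip (a point): Centre of the pouring lip, the front edge of the trough's floor, 80 mm above the bench when down. The tipping trough is a grey metal channel, 190 mm long, 52 mm wide inside, walls 3 mm, open above and at the lip. Axes turn with it: x from lip to rear (things pour out to -x), y across, z up. Its floor is arched: at rest it falls to the lip at 14 deg there, easing to level 160 mm behind.
- pivot (a point): Centre of the trough's hinge line on its stand: 35 mm behind the lip, 70 mm above the bench. The hinge line is level, along this frame's y; x points level from the lip end to the rear. The stand (dark steel, foot 190 x 100 mm, front edge 28 mm behind the lip) is screwed to the bench; below the lip it is free down to the bench.
- bar (a point): Middle of the round steel lifting bar over the trough's rear: 12 mm diameter, along the trough's y, on two uprights 84 mm apart; at rest 165 mm above the bench, 185 mm behind the lip (150 mm behind and 95 mm above the hinge line), 43 mm above the trough's walls. Axes as the trough's. It turns freely between fingers that pinch it across (along x).
- trough (a joint): Tilt of the trough in rad: 0 = down on its rest (it falls back there when let go), grows as the rear is lifted, 0.85 = stop. Lifting takes about 5 N at the bar. Slipperiness varies: the padlock at the lip starts to slide at some tilt from 0.22 to 0.47, and as the floor is arched each one behind it needs about 0.04 rad more.
- tray_tab (a point): Centre of the upright grip tab at one end of the loose black catch tray: tab 14 mm thick (along the tray's x), 36 mm wide (y), 55 mm tall, centre 27.5 mm above the tray's underside. The tray weighs about 0.16 kg.
- tray_in (a point): Centre of the inner floor of the catch tray (4 mm above its underside). Tray outside 110 mm (x) by 84 mm (y) by 30 mm high, walls 4 mm, open on top; the tab's centre is 62 mm away, towards the tray's -x. z points up out of the tray.
- lock1: Small brass padlock with a steel shackle, lying flat across the trough; the one nearest the lip. 24 mm (x) by 42 mm (y, shackle to +y) by 13 mm thick (z), 0.07 kg. Origin at its centre. The seven lie in single file about 26 mm apart.
- lock2: Small brass padlock with a steel shackle, lying flat across the trough; number 2 counted from the lip. Like lock1.
- lock3: Small brass padlock with a steel shackle, lying flat across the trough; number 3 counted from the lip. Like lock1.
- lock4: Small brass padlock with a steel shackle, lying flat across the trough; number 4 counted from the lip. Like lock1.
- lock5: Small brass padlock with a steel shackle, lying flat across the trough; number 5 counted from the lip. Like lock1.
- lock6: Small brass padlock with a steel shackle, lying flat across the trough; number 6 counted from the lip. Like lock1.
- lock7: Small brass padlock with a steel shackle, lying flat across the trough; the rearmost. Like lock1.
- screwdriver: Screwdriver lying on the bench; leave it alone. Origin under its middle.
- spray: White spray can, 52 mm diameter, 150 mm tall, standing beyond the trough; leave it alone. Origin at the centre of its underside.
There are look-alikes about, which are no part of the job. Leave any blue or green look-alike of the lock4 alone. Of the things that look like the part that bears lip, the larger one is meant.

How it is judged:
By the outcome, as a careful person would: the job done as asked, in the order asked, and still so for the second after the job is handed in, with the robot touching nothing.
It also fails if it takes over 72 s, if anything falls off the work surface, if the arm or the gripper's body presses on something with over 40 N, if the wrist force passes 120 N, or if a joint passes its speed limit or range.

### The arm

A 6-joint arm with a two-finger parallel gripper is mounted at the origin on the work surface. World frame = base frame: x ahead of the robot, y to its left, z up, the work surface at z = 0. Lengths are in m, angles in degrees, forces in N, time in s.
With the tool pointing down it reaches from about 0.4 to 0.825 m from the base axis. Payload 7 kg.
Tool frame: the origin (TCP) lies midway between the tips of the shut fingers; the grasp point (between the pads) lies 19 mm behind it; z points along the fingers, y is the line along which they close (so a half turn about z gives the same grasp; the last joint's range is limited). The gripper opens to 88 mm and grips with 3 to 60 N. Pads are 19 mm wide; open, the fingers measure 130 mm over their backs; the gripper's body (78 mm by 193 mm) begins 47 mm behind the grasp point.
Start: joints at [89.101, 20.546, 0.682, 0, -70.136, -16.507], TCP at [0.202, 0.644, 0.195] pointing down, gripper open.
Joint ranges: [-176.03, 176.03], [-82.01, 121.73], [-58.28, 71.71], [-173.87, 95.51], [-174.79, -0.11], [-173.66, 173.66]. Speed limits (degrees/s): [136.94, 136.94, 172.46, 180, 180, 180].

### API

Orientations are given as [roll, pitch, yaw] about the fixed x, y, z axes, in that order (R = Rz(yaw) Ry(pitch) Rx(roll)).
In Python, from plant import r, eyes, workorder gives the robot as it stands.
- The arm moves only by the tool step_arm, never from a script. Its argument "plan" is a list of rows, each a list of 5 numbers: the shift along the tool's x, y, z each as a share of 25 cm, from -1 to 1, then the turn about the tool's z as a share of 60 degrees, from -1 to 1, then the finger opening in mm, from 0 to 87.6. In form: [[x, y, z, turn, jaw], ...]. A call has 1 to 12 rows; each row is the pose to reach, as a shift and turn from the pose commanded when the call began, along the tool's axes at that moment; what a row does not reach only later rows make up. A row lasts 1/12 s, in which the tool goes at most 41.7 mm and 7.16 degrees, less where a joint would pass 70% of its speed; a pose out of reach is approached as far as the arm can. A call with a number of a shift or a turn outside -1 to 1 is refused whole. A call with a gripper value outside its range is refused whole. The fingers move at their own pace and stop on an object; "newtons" is the grip in N (left out, the last holds). Time passes only in rows, so rows that repeat a pose let the fingers close. It gives the time, the measured TCP pose, the force, the opening and the grip force at its end, in the units of the state.
- r.get_state(): the state, without advancing time (a new reading comes with each control period).
- eyes.capture(name): name is "scene" or "top" or "wrist"; returns the picture (420x560x3 uint8, red, green, blue); there is no depth.
- eyes.camera_model(name): a dict with "fov_y" (degrees; the focal length in pixels is half the picture's height over the tangent of half this angle, whatever the lens; pixels are square), "cx", "cy" (the principal point, pixels), "world_to_cam" (4x4, takes a point from world to camera coordinates); the wrist camera has in their place "hand_eye" (4x4, takes a point from camera to tool coordinates, whose origin is the TCP and whose axes are the flange's). Camera axes: x right, y up, looking along -z (the intrinsics and any distortion apply to the point x, -y, -z); pixel columns grow to the right and rows downward; lengths in m; the calibration is good to about 2 mm. The wrist camera is an equidistant fisheye: a pixel r from the principal point sees the ray r / f radians off the axis. A picture is of the moment at which its call begins: read the wrist's pose just before it. camera_model takes no time and is no camera call.
- workorder.close_job(): hands the job in; it is judged then, once.
The state is a dict: "time_s": time; "joints": joint angles; "qd": joint speeds; "joint_torque": joint torques, N m; "tcp_pos": TCP position; "eef_rot": TCP orientation; "contact_force": force on the tool from outside, world axes, zero at the start; "moment": the same for the moment, N m; "gripper_width": finger opening in m; "gripper_force": force on a finger pad.
Only numpy, scipy, OpenCV 4.12 (cv2) and the standard library are available. Lean on these libraries where they do the work, as an engineer would, in place of code of your own. Each camera call takes 0.05 s, during which the arm holds its last target. There are 200 camera calls.

## Working session

There is one attempt and no reset: what is moved stays moved. The work goes in short steps, Python scripts to look and compute and a tool call to move; the robot and the scene stay as the last step left them, time stands still between calls to the robot, and variables do not carry over. Pictures are saved under pics/ and viewed, at most 10 in all, crops included, and the job is handed in when it is done.

Besides the shell and the picture viewer there is one more tool, called after "Emit:" as name(argument=value, ...) on one line, values as JSON. step_arm: Moves the arm, as the interface text tells. Its arguments: {"type":"object","properties":{"plan":{"type":"array"},"newtons":{"type":"number"}},"required":["plan"]}

```bash
mkdir -p pics; ls; python3 - <<'E'
from plant import r,eyes
import cv2,numpy as np
a=eyes.capture("scene");b=eyes.capture("top");c=eyes.capture("wrist")
for n,i in zip(("scene","top","wrist"),(a,b,c)): cv2.imwrite(f"pics/{n}0.png",i[:,:,::-1])
for n in ("scene","top","wrist"): print(n,eyes.camera_model(n))
s=r.get_state();print(s)
E
```

```text
pics
scene {'fov_y': 51.93515463666761, 'cx': 275.5479436331331, 'cy': 213.78052618039658, 'world_to_cam': array([[-0.60544085,  0.79569705,  0.01753805,  0.3698903 ],
       [-0.50907287, -0.40410081,  0.75996536,  0.18426478],
       [ 0.61178933,  0.45118592,  0.64972692, -1.33468006],
       [ 0.        ,  0.        ,  0.        ,  1.        ]])}
top {'fov_y': 57.71209552166131, 'cx': 279.48678228984573, 'cy': 212.28876133544588, 'world_to_cam': array([[ 0.09307441, -0.99565747, -0.00183235, -0.08476126],
       [ 0.97416567,  0.09068471,  0.20682729, -0.5747686 ],
       [-0.20576297, -0.02103534,  0.97837575, -0.81454279],
       [ 0.        ,  0.        ,  0.        ,  1.        ]])}
wrist {'fov_y': 65.70646984690485, 'cx': 280.74989526733464, 'cy': 216.797923800058, 'hand_eye': array([[ 1.06576270e-03,  9.67852143e-01,  2.51517582e-01,
         6.81274043e-02],
       [ 9.99999398e-01, -9.65888499e-04, -5.20539360e-04,
         8.86760949e-05],
       [-2.60867195e-04,  2.51517985e-01, -9.67852589e-01,
        -1.87959919e-01],
       [ 0.00000000e+00,  0.00000000e+00,  0.00000000e+00,
         1.00000000e+00]])}
{'time_s': 0.15, 'joints': array([ 8.90996075e+01,  2.05825451e+01,  6.46247542e-01, -1.41303027e-02,
       -7.01354833e+01, -1.65069520e+01]), 'qd': array([-0.00281187, -0.09350025,  0.12748251,  0.08242782, -0.03281643,
       -0.04164983]), 'joint_torque': array([-1.41224209e-03, -5.83275139e+01,  2.93290812e+01,  7.00127631e+00,
        8.79541039e-03, -9.72103908e-05]), 'tcp_pos': array([0.20184501, 0.64369234, 0.19433665]), 'eef_rot': array([ 1.79927403e+02, -7.65932226e-03, -1.74121494e+01]), 'contact_force': array([-0.06413425,  0.78649542,  0.13110983]), 'moment': array([-0.00470615, -0.07818961, -0.02005149]), 'gripper_force': 0.0, 'gripper_width': 0.08760936739692068}
```

View pics/scene0.png

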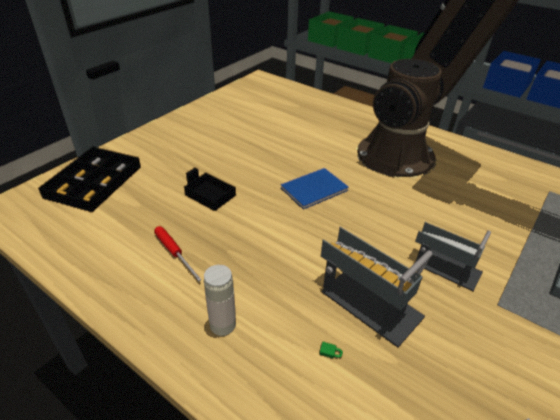

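View pics/top0.png

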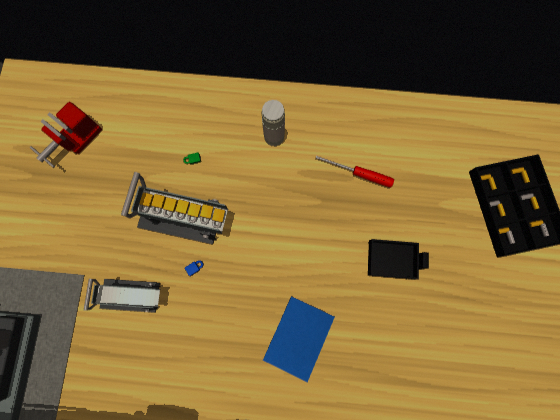

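The scene view shows the large trough at (370,270), with its lip to the upper left. The black tray is at (210,190), the small decoy trough at (450,250) and the spray can at (220,300). In the top view the trough's bar is at (132,195) and its lip at about (226,218). The tray is at (394,260) with its tab at (424,261).

```bash
cat > h.py <<'E'
import cv2,numpy as np
from plant import r,eyes
from scipy.spatial.transform import Rotation as Rn
def ray(cam,uv,st=None):
    m=eyes.camera_model(cam);f=210/np.tan(np.radians(m['fov_y']/2))
    d=np.array([(uv[0]-m['cx'])/f,-(uv[1]-m['cy'])/f,-1.])
    if cam=='wrist':
        p=d[:2];th=np.hypot(*p);d=np.array([*(p/th*np.sin(th)),-np.cos(th)])
        H=m['hand_eye'];R=Rn.from_euler('xyz',st['eef_rot'],degrees=True).as_matrix()
        return R@H[:3,3]+st['tcp_pos'],R@H[:3,:3]@d
    W=m['world_to_cam'];R=W[:3,:3]
    return -R.T@W[:3,3],R.T@d
def onz(cam,uv,z,st=None):
    o,d=ray(cam,uv,st);return o+d*(z-o[2])/d[2]
def pix(cam,P):
    m=eyes.camera_model(cam);f=210/np.tan(np.radians(m['fov_y']/2))
    c=(m['world_to_cam']@np.append(P,1))[:3]
    return np.array([m['cx']-f*c[0]/c[2],m['cy']+f*c[1]/c[2]])
E
python3 - <<'E'
from h import *
a=cv2.imread('pics/top0.png')
c1=cv2.resize(a[160:250,110:250],None,fx=5,fy=5,interpolation=cv2.INTER_CUBIC)[:, :700]
c2=cv2.resize(a[230:290,355:440],None,fx=5,fy=5,interpolation=cv2.INTER_CUBIC)
out=np.zeros((600,800,3),np.uint8)
c1=cv2.resize(a[165:245,115:240],None,fx=4,fy=4,interpolation=cv2.INTER_CUBIC);out[:320,:500]=c1
out[320:320+240,:340]=cv2.resize(c2,(340,240))
s=cv2.imread('pics/scene0.png')
out[:400,500:]=0; t=cv2.resize(s[225:345,310:445],None,fx=2.2,fy=2.2,interpolation=cv2.INTER_CUBIC);out[:264,500:797]=t
w=cv2.imread('pics/wrist0.png');out[300:600,400:800]=cv2.resize(w,(400,300))
cv2.imwrite('pics/comp.png',out)
# tray dark mask
m=(a[230:290,355:440].max(2)<45).astype(np.uint8)
n,l,st,ce=cv2.connectedComponentsWithStats(m);i=1+np.argmax(st[1:,4])
pts=np.argwhere(l==i)[:,::-1]+[355,230]
box=cv2.boxPoints(cv2.minAreaRect(pts.astype(np.float32)));print(box)
for p in box: print(onz('top',p,0.03).round(4))
E
```

```text
[[366.11035 274.67587]
 [369.09656 238.8414 ]
 [428.93103 243.8276 ]
 [425.94482 279.66208]]
[ 0.4592 -0.2419  0.03  ]
[ 0.5427 -0.245   0.03  ]
[ 0.5439 -0.3845  0.03  ]
[ 0.4606 -0.3787  0.03  ]
```

View pics/comp.png

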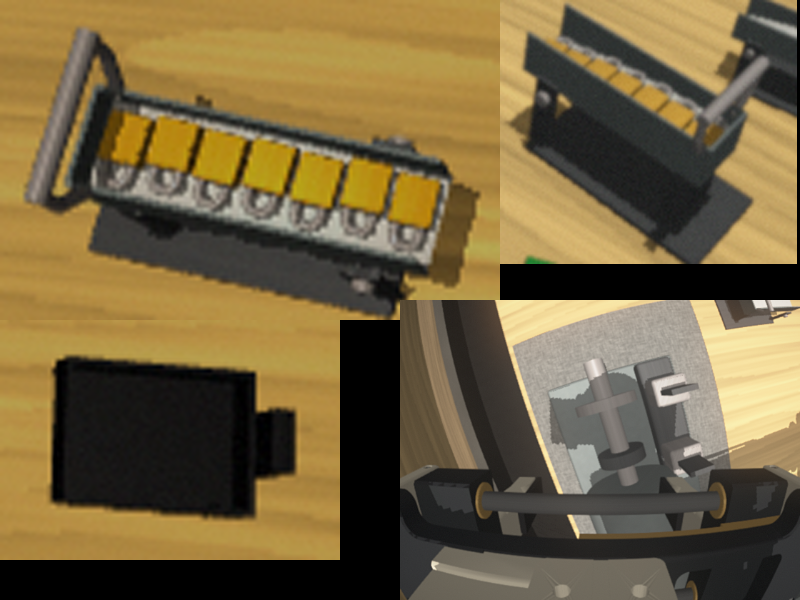

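The composite confirms the following:
- **Bar:** its ends are at about (136.2,173) and (124.5,215) in the top view.
- **Tray:** its rim corners are at about (370,239.5), (418.5,243), (418.5,278.7) and (368,275).
- **Tab:** the top is at about (426.4,260.5).
- **Locks:** there are seven, with shackles towards the robot.

```bash
python3 - <<'E'
from h import *
b=[onz('top',p,.165) for p in((136.2,173),(124.5,215))];print(b,np.linalg.norm(b[0]-b[1]))
# x axis: lip->rear ; perpendicular to bar
yv=(b[1]-b[0]);yv/=np.linalg.norm(yv);x=np.cross(yv,[0,0,1]);x*=np.sign(x[1]);mid=(b[0]+b[1])/2
lip=mid-.185*x;lip[2]=.08
print('x',x,np.degrees(np.arctan2(x[1],x[0])),'mid',mid,'lip',lip)
print('lip pix',pix('top',lip),pix('scene',lip),'bar pix',pix('scene',b[0]),pix('scene',b[1]))
for p in((370,239.5),(418.5,243),(418.5,278.7),(368,275)): print(onz('top',p,.03).round(4))
print('tab',onz('top',(426.4,260.5),.055))
E
```

```text
[array([0.61306935, 0.26826721, 0.165     ]), array([0.52362632, 0.27666273, 0.165     ])] 0.08983618777250231
x [ 0.09345362  0.99562363 -0.        ] 84.63767708609397 mid [0.56834784 0.27246497 0.165     ] lip [0.55105892 0.0882746  0.08      ]
lip pix [225.10392901 218.28364001] [326.91409357 247.64659516] bar pix [402.34180597 279.1299379 ] [427.61617532 251.64864003]
[ 0.5413 -0.2472  0.03  ]
[ 0.5436 -0.3602  0.03  ]
[ 0.4612 -0.3617  0.03  ]
[ 0.4589 -0.2463  0.03  ]
tab [ 0.50158132 -0.36982693  0.055     ]
```

```bash
cat >> h.py <<'E'
def rel(p,q):
    "p,q=(x,y,z,yaw): shares for a move from p to q"
    c,s=np.cos(np.radians(p[3])),np.sin(np.radians(p[3]));d=np.subtract(q[:3],p[:3])
    t=-((q[3]-p[3]+180)%360-180)
    return [round(v,3) for v in ((c*d[0]+s*d[1])/.25,(s*d[0]-c*d[1])/.25,-d[2]/.25,t/60)]
def cur():
    s=r.get_state();return (*s['tcp_pos'],s['eef_rot'][2])
E
python3 - <<'E'
from h import *
W=[cur(),(.38,.52,.30,-30),(.5,.32,.30,-50),(.55,.1,.30,-70),(.53,-.14,.28,-89),(.502,-.3695,.15,-89)]
for a,b in zip(W,W[1:]): print(rel(a,b),np.linalg.norm(np.subtract(b[:3],a[:3]))/.0417)
E
```

```text
[np.float64(0.828), np.float64(0.259), np.float64(-0.423), np.float64(0.21)] 5.785479780286274
[np.float64(0.816), np.float64(0.453), np.float64(-0.0), 0.333] 5.593239227669353
[np.float64(0.803), np.float64(0.412), np.float64(-0.0), 0.333] 5.410318548047232
[np.float64(0.875), np.float64(0.404), np.float64(0.08), 0.317] 5.795225886616102
[np.float64(0.916), np.float64(0.128), np.float64(0.52), 0.0] 6.360761530387838
```

Emit:
step_arm(plan=[[0.828, 0.259, -0.423, 0.21, 60], [0.828, 0.259, -0.423, 0.21, 60], [0.828, 0.259, -0.423, 0.21, 60], [0.828, 0.259, -0.423, 0.21, 60], [0.828, 0.259, -0.423, 0.21, 60], [0.828, 0.259, -0.423, 0.21, 60]])

```text
time_s: 0.65
tcp_pos: [0.382, 0.5187, 0.3024]
eef_rot: [-179.9, -0.0, -30.0]
contact_force: [0.5, 0.6, 0.7]
gripper_width: 0.0606
gripper_force: 0.0
```

Emit:
step_arm(plan=[[0.816, 0.453, 0, 0.333, 60], [0.816, 0.453, 0, 0.333, 60], [0.816, 0.453, 0, 0.333, 60], [0.816, 0.453, 0, 0.333, 60], [0.816, 0.453, 0, 0.333, 60], [0.816, 0.453, 0, 0.333, 60]])

```text
time_s: 1.15
tcp_pos: [0.5012, 0.3169, 0.301]
eef_rot: [180.0, -0.0, -50.1]
contact_force: [-0.4, 0.3, -0.7]
gripper_width: 0.0603
gripper_force: 0.0
```

Emit:
step_arm(plan=[[0.803, 0.412, 0, 0.333, 60], [0.803, 0.412, 0, 0.333, 60], [0.803, 0.412, 0, 0.333, 60], [0.803, 0.412, 0, 0.333, 60], [0.803, 0.412, 0, 0.333, 60], [0.803, 0.412, 0, 0.333, 60]])

```text
time_s: 1.65
tcp_pos: [0.5504, 0.0963, 0.301]
eef_rot: [180.0, -0.0, -70.1]
contact_force: [-0.5, 0.0, 0.7]
gripper_width: 0.0604
gripper_force: 0.0
```

Emit:
step_arm(plan=[[0.875, 0.404, 0.08, 0.317, 60], [0.875, 0.404, 0.08, 0.317, 60], [0.875, 0.404, 0.08, 0.317, 60], [0.875, 0.404, 0.08, 0.317, 60], [0.875, 0.404, 0.08, 0.317, 60], [0.875, 0.404, 0.08, 0.317, 60]])

```text
time_s: 2.15
tcp_pos: [0.5294, -0.1423, 0.2806]
eef_rot: [180.0, -0.0, -89.0]
contact_force: [0.1, -0.6, -0.4]
gripper_width: 0.0598
gripper_force: 0.0
```

Emit:
step_arm(plan=[[0.916, 0.128, 0.52, 0, 60], [0.916, 0.128, 0.52, 0, 60], [0.916, 0.128, 0.52, 0, 60], [0.916, 0.128, 0.52, 0, 60], [0.916, 0.128, 0.52, 0, 60], [0.916, 0.128, 0.52, 0, 60], [0.916, 0.128, 0.52, 0, 60], [0.916, 0.128, 0.52, 0, 60]])

```text
time_s: 2.82
tcp_pos: [0.4999, -0.3715, 0.1472]
eef_rot: [179.7, 0.1, -89.2]
contact_force: [1.3, 0.5, -0.7]
gripper_width: 0.0601
gripper_force: 0.0
```

```bash
python3 - <<'E'
from h import *
s=r.get_state();print(s['tcp_pos'],s['eef_rot'])
cv2.imwrite('pics/w1.png',eyes.capture('wrist')[:,:,::-1])
E
```

```text
[ 0.49987798 -0.37153153  0.147213  ] [ 1.79701166e+02  1.21268371e-01 -8.92058787e+01]
```

View pics/w1.png

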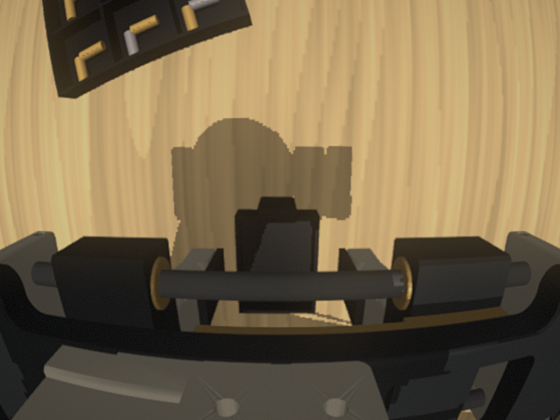

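The tray sits between the fingers. The tab's top edge runs from (261,198) to (293,198) and the tray's rim front corners are at (236,212) and (319,212).

```bash
python3 - <<'E'
from h import *
s=r.get_state()
for p,z in(((261,198),.055),((293,198),.055),((259,210),.055),((296,210),.055),((236,212),.03),((319,212),.03),((240,310),.03),((314,312),.03)): print(p,onz('wrist',p,z,s).round(4))
E
```

```text
(261, 198) [ 0.5188 -0.3818  0.055 ]
(293, 198) [ 0.4905 -0.3822  0.055 ]
(259, 210) [ 0.5206 -0.3709  0.055 ]
(296, 210) [ 0.4876 -0.3714  0.055 ]
(236, 212) [ 0.5447 -0.3625  0.03  ]
(319, 212) [ 0.4637 -0.3638  0.03  ]
(240, 310) [ 0.5438 -0.2524  0.03  ]
(314, 312) [ 0.4628 -0.2512  0.03  ]
```

Emit:
step_arm(plan=[[-0.004, -0.012, 0.15, 0, 60], [-0.004, -0.012, 0.3, 0, 60], [-0.004, -0.012, 0.4, 0, 60], [-0.004, -0.012, 0.455, 0, 60], [-0.004, -0.012, 0.455, 0, 60], [-0.004, -0.012, 0.455, 0, 60]])

```text
time_s: 3.37
tcp_pos: [0.5059, -0.3676, 0.0375]
eef_rot: [180.0, -0.0, -88.9]
contact_force: [0.3, -0.1, 0.4]
gripper_width: 0.0598
gripper_force: 0.0
```

Emit:
step_arm(plan=[[0.01, 0.008, 0.02, 0, 60], [0.01, 0.008, 0.02, 0, 34], [0.01, 0.008, 0.02, 0, 30], [0.01, 0.008, 0.02, 0, 30], [0.01, 0.008, 0.02, 0, 30], [0.01, 0.008, 0.02, 0, 30], [0.01, 0.008, 0.02, 0, 30]], newtons=35)

```text
time_s: 3.95
tcp_pos: [0.5035, -0.3709, 0.0323]
eef_rot: [-180.0, -0.0, -89.0]
contact_force: [-0.7, -0.4, -0.3]
gripper_width: 0.0309
gripper_force: 0.0
```

```bash
python3 - <<'E'
from h import *
c=cur();s=r.get_state();print(c,s['gripper_width'],s['gripper_force'],s['contact_force'])
# tab held at tcp lateral; grasp tcp lies ~1-2mm outside tab centre
T=np.array([.5417,-.0113]); xt=np.array([.0935,.9956]); off=(-.369-c[1]); 
g=T-xt*off
M=(.527,-.19,c[2],-91)
print(off,g,rel(c,M),rel(M,(*g,c[2],-95.4)))
E
```

```text
(np.float64(0.5035092848925701), np.float64(-0.37091439641202667), np.float64(0.03232866053871336), np.float64(-88.99299668062397)) 0.03085441519275842 0.0 [-0.71686229 -0.37622326 -0.34490805]
0.0019143964120266754 [ 0.541521   -0.01320597] [np.float64(-0.722), np.float64(-0.107), np.float64(-0.0), np.float64(0.033)] [np.float64(-0.708), np.float64(-0.046), np.float64(-0.0), 0.073]
```

The fingers passed 36 mm without meeting anything, so I'll look.

```bash
python3 - <<'E'
from h import *
w=eyes.capture('wrist')[:,:,::-1];t=eyes.capture('top')[:,:,::-1]
out=np.zeros((420,800,3),np.uint8);out[:,:420]=cv2.resize(w,(420,315))[0:315].repeat(1,0) if 0 else cv2.copyMakeBorder(cv2.resize(w,(420,315)),0,105,0,0,cv2.BORDER_CONSTANT)
out[:380,420:]=cv2.resize(t[215:310,350:445],(380,380),interpolation=cv2.INTER_CUBIC)
cv2.imwrite('pics/c2.png',out);s=r.get_state();print(s['gripper_width'],s['gripper_force'])
E
```

```text
0.030172058128285155 0.0
```

View pics/c2.png

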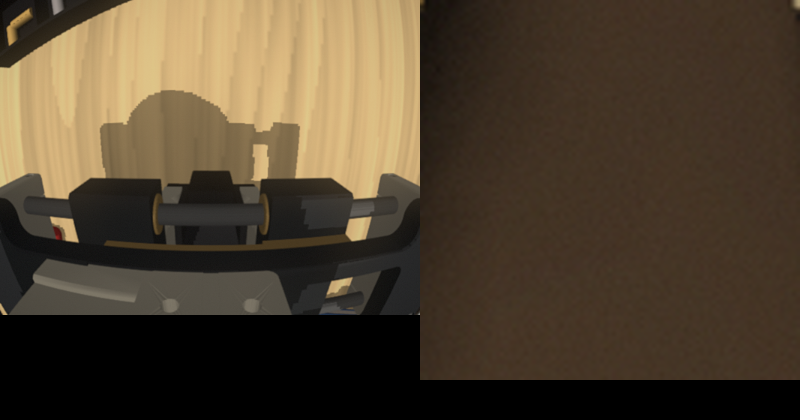

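```bash
python3 - <<'E'
from h import *
s=r.get_state()
for p,z in(((256,227),.055),((307,227),.055),((253,245),.055),((311,245),.055),((256,227),.0),((307,227),.0),((241,232),.032),((319,232),.032),((220,245),.03),((345,245),.03)): print(p,onz('wrist',p,z,s).round(4))
w=cv2.imread('pics/c2.png')
E
```

```text
(256, 227) [ 0.5174 -0.3899  0.055 ]
(307, 227) [ 0.4904 -0.3904  0.055 ]
(253, 245) [ 0.5191 -0.3798  0.055 ]
(311, 245) [ 0.4878 -0.3804  0.055 ]
(256, 227) [ 0.5215 -0.3737  0.    ]
(307, 227) [ 0.4855 -0.3744  0.    ]
(241, 232) [ 0.5283 -0.3798  0.032 ]
(319, 232) [ 0.4809 -0.3807  0.032 ]
(220, 245) [ 0.5421 -0.3703  0.03  ]
(345, 245) [ 0.4636 -0.3717  0.03  ]
```

```bash
python3 - <<'E'
import cv2
w=cv2.imread('pics/c2.png')[150:260,60:370]
w=cv2.convertScaleAbs(w,alpha=2.5,beta=10)
cv2.imwrite('pics/c3.png',cv2.resize(w,None,fx=2.5,fy=2.5,interpolation=cv2.INTER_CUBIC))
E
```

```text
(no output)
```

View pics/c3.png

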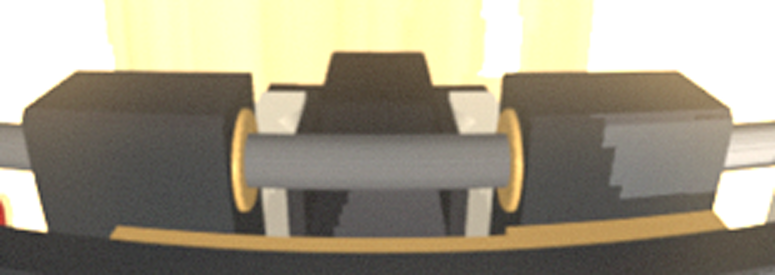

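The view shows the tab (bottom edge at c3 (335–425, 55)) centred between the finger tips. The pads probably sit above it, so I'll reopen, move out 3 mm and go deeper.

Emit:
step_arm(plan=[[0.016, 0, 0, 0, 60], [0.016, 0, 0, 0, 60], [0.016, 0, 0, 0, 60], [0.016, 0, 0.04, 0, 60], [0.016, 0, 0.075, 0, 60], [0.016, 0, 0.075, 0, 32], [0.016, 0, 0.075, 0, 20], [0.016, 0, 0.075, 0, 20], [0.016, 0, 0.075, 0, 20], [0.016, 0, 0.075, 0, 20], [0.016, 0, 0.075, 0, 20], [0.016, 0, 0.075, 0, 20]])

```text
time_s: 5.05
tcp_pos: [0.5036, -0.3749, 0.0135]
eef_rot: [-180.0, -0.0, -89.0]
contact_force: [0.0, -0.2, -0.3]
gripper_width: 0.0351
gripper_force: 35.0
```

```bash
python3 - <<'E'
from h import *
c=(.5036,-.3749,.0135,-89);g=(.541,-.0183,.0135,-95.4);M=(.522,-.195,.0135,-92)
print(rel(c,M),rel(M,g))
E
```

```text
[np.float64(-0.718), np.float64(-0.086), np.float64(-0.0), 0.05] [np.float64(-0.709), np.float64(-0.051), np.float64(-0.0), 0.057]
```

Emit:
step_arm(plan=[[-0.06, -0.007, 0, 0.004, 20], [-0.16, -0.02, 0, 0.01, 20], [-0.27, -0.032, 0, 0.02, 20], [-0.38, -0.045, 0, 0.027, 20], [-0.49, -0.058, 0, 0.034, 20], [-0.6, -0.072, 0, 0.042, 20], [-0.718, -0.086, 0, 0.05, 20]])

```text
time_s: 5.63
tcp_pos: [0.5219, -0.1939, 0.0135]
eef_rot: [-180.0, -0.0, -92.0]
contact_force: [0.4, 0.0, -1.1]
gripper_width: 0.0352
gripper_force: 35.0
```

Emit:
step_arm(plan=[[-0.11, -0.008, 0, 0.01, 20], [-0.22, -0.016, 0, 0.02, 20], [-0.33, -0.024, 0, 0.03, 20], [-0.44, -0.032, 0, 0.037, 20], [-0.54, -0.04, 0, 0.045, 20], [-0.62, -0.045, 0, 0.05, 20], [-0.68, -0.05, 0, 0.057, 20], [-0.709, -0.051, 0, 0.057, 20], [-0.709, -0.051, 0, 0.057, 20], [-0.709, -0.051, 0, 0.057, 20]])

```text
time_s: 6.47
tcp_pos: [0.5409, -0.0182, 0.0135]
eef_rot: [-180.0, 0.0, -95.4]
contact_force: [-0.5, 0.5, 0.7]
gripper_width: 0.0352
gripper_force: 35.0
```

```bash
python3 - <<'E'
from h import *
s=r.get_state();print(s['tcp_pos'],s['eef_rot'],s['gripper_width'],s['contact_force'])
a=eyes.capture('scene')[:,:,::-1]
b=eyes.capture('top')[:,:,::-1]
out=np.zeros((400,800,3),np.uint8)
out[:400,:400]=cv2.resize(a[200:330,220:350],(400,400));out[:400,400:]=cv2.resize(b[150:280,180:310],(400,400))
cv2.imwrite('pics/p1.png',out)
E
```

```text
[ 0.5408563  -0.01819384  0.01347295] [-1.79976627e+02  1.42013542e-02 -9.53507002e+01] 0.03521050407756505 [-0.48459582  0.47276087  0.69856957]
```

View pics/p1.png

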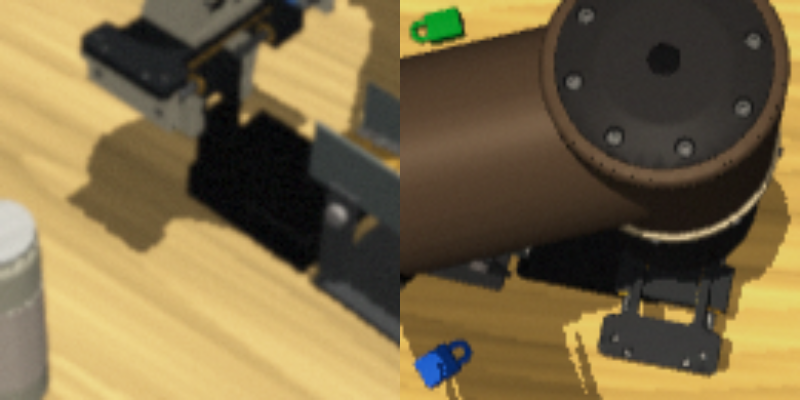

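The tray's near end sits under the mouth at p1 (310,250), in line with the trough. I'll release it, rise and go to the bar.

```bash
python3 - <<'E'
from h import *
W=[(.5409,-.0182,.0135,-95.4),(.5409,-.0182,.26,-95.4),(.55,.13,.30,-50),(.5684,.2725,.225,-5.4)]
for a,b in zip(W,W[1:]): print([float(v) for v in rel(a,b)])
E
```

```text
[-0.0, 0.0, -0.986, -0.0]
[-0.594, 0.02, -0.16, -0.757]
[-0.389, -0.423, 0.3, -0.743]
```

Emit:
step_arm(plan=[[0, 0, 0, 0, 40], [0, 0, 0, 0, 60], [0, 0, 0, 0, 60], [0, 0, 0, 0, 60], [0, 0, -0.08, 0, 60], [0, 0, -0.2, 0, 60], [0, 0, -0.36, 0, 60], [0, 0, -0.52, 0, 60], [0, 0, -0.68, 0, 60], [0, 0, -0.84, 0, 60], [0, 0, -0.986, 0, 60], [0, 0, -0.986, 0, 60]])

```text
time_s: 7.57
tcp_pos: [0.5442, -0.0186, 0.2684]
eef_rot: [-179.3, 0.1, -95.4]
contact_force: [1.4, -0.1, 1.9]
gripper_width: 0.0598
gripper_force: 0.0
```

Emit:
step_arm(plan=[[-0.1, 0.003, -0.16, -0.11, 45], [-0.2, 0.007, -0.16, -0.22, 45], [-0.3, 0.01, -0.16, -0.33, 45], [-0.4, 0.013, -0.16, -0.44, 45], [-0.5, 0.016, -0.16, -0.55, 45], [-0.56, 0.02, -0.16, -0.66, 45], [-0.594, 0.02, -0.16, -0.757, 45], [-0.594, 0.02, -0.16, -0.757, 45]])

```text
time_s: 8.23
tcp_pos: [0.5496, 0.1315, 0.2992]
eef_rot: [180.0, 0.0, -49.6]
contact_force: [-0.0, -0.3, -0.1]
gripper_width: 0.0455
gripper_force: 0.0
```

Emit:
step_arm(plan=[[-0.06, -0.06, 0, -0.11, 45], [-0.12, -0.12, 0, -0.22, 45], [-0.18, -0.18, 0, -0.33, 45], [-0.24, -0.25, 0, -0.44, 45], [-0.3, -0.32, 0.05, -0.55, 45], [-0.35, -0.38, 0.15, -0.66, 45], [-0.389, -0.423, 0.25, -0.743, 45], [-0.389, -0.423, 0.3, -0.743, 45], [-0.389, -0.423, 0.3, -0.743, 45], [-0.389, -0.423, 0.3, -0.743, 45]])

```text
time_s: 9.07
tcp_pos: [0.5681, 0.2717, 0.2244]
eef_rot: [179.9, 0.1, -5.6]
contact_force: [0.1, 0.6, 0.9]
gripper_width: 0.0451
gripper_force: 0.0
```

```bash
python3 - <<'E'
from h import *
s=r.get_state();print(s['tcp_pos'],s['eef_rot'],s['gripper_width'])
w=eyes.capture('wrist')[:,:,::-1]; t=eyes.capture('top')[:,:,::-1]; a=eyes.capture('scene')[:,:,::-1]
cv2.imwrite('pics/w2.png',w)
out=np.zeros((600,800,3),np.uint8)
out[:420,:560]=w;out[:240,560:]=cv2.resize(t[190:270,200:280],(240,240));out[240:480,560:]=cv2.resize(a[190:310,200:320],(240,240))
cv2.imwrite('pics/w2c.png',out[:480])
E
```

```text
[0.56812335 0.27166257 0.22438773] [ 1.79906096e+02  5.32077520e-02 -5.55357902e+00] 0.04509966663488797
```

View pics/w2c.png

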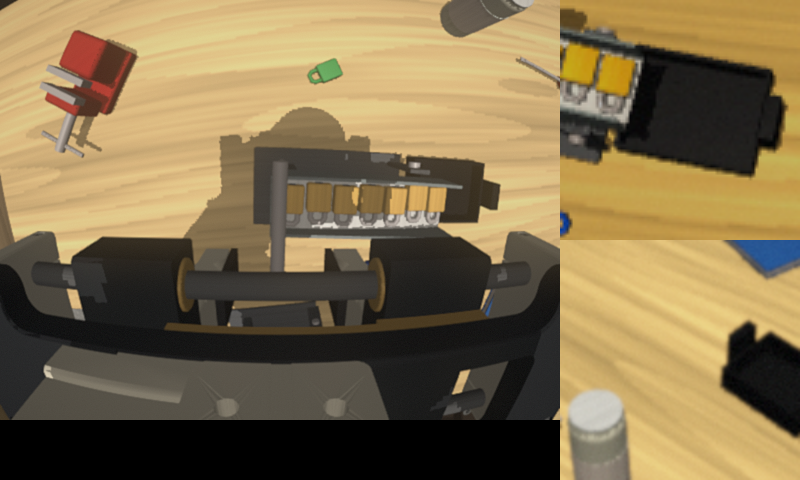

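The wrist view shows the bar running straight down at about column 280, centred between the fingers. The tray is aligned and meets the lip. I'll descend and pinch.

Emit:
step_arm(plan=[[0, 0, 0.12, 0, 45], [0, 0, 0.22, 0, 45], [0, 0, 0.3, 0, 45], [0, 0, 0.32, 0, 45], [0, 0, 0.32, 0, 25], [0, 0, 0.32, 0, 5], [0, 0, 0.32, 0, 5], [0, 0, 0.32, 0, 5], [0, 0, 0.32, 0, 5], [0, 0, 0.32, 0, 5]], newtons=25)

```text
time_s: 10.05
tcp_pos: [0.5685, 0.2727, 0.1457]
eef_rot: [-179.9, -0.1, -5.4]
contact_force: [0.5, 0.0, -0.2]
gripper_width: 0.0104
gripper_force: 0.0
```

```bash
python3 - <<'E'
from h import *
s=r.get_state();print(s['tcp_pos'],s['eef_rot'],s['contact_force'],s['gripper_width'],s['gripper_force'])
p=np.array([.150,.095]);y=np.radians(84.6+0)
for t in np.arange(0,.66,.02):
    q=np.array([p[0]*np.cos(t)-p[1]*np.sin(t),p[0]*np.sin(t)+p[1]*np.cos(t)])-p
    # tool y = -(trough x)? yaw -5.4 -> tool y angle -95.4 -> -trough x
    print(round(t,2),'y',round(-q[0]/.25,4),'z',round(-q[1]/.25,4))
E
```

```text
[0.56848339 0.27273331 0.14567511] [-1.79949355e+02 -5.30871771e-02 -5.40589345e+00] [ 0.52810885  0.0278192  -0.15712849] 0.010425957901358656 0.0
0.0 y -0.0 z -0.0
0.02 y 0.0077 z -0.0119
0.04 y 0.0157 z -0.0237
0.06 y 0.0239 z -0.0353
0.08 y 0.0323 z -0.0467
0.1 y 0.0409 z -0.058
0.12 y 0.0498 z -0.0691
0.14 y 0.0589 z -0.08
0.16 y 0.0682 z -0.0907
0.18 y 0.0777 z -0.1013
0.2 y 0.0875 z -0.1116
0.22 y 0.0974 z -0.1218
0.24 y 0.1075 z -0.1317
0.26 y 0.1179 z -0.1415
0.28 y 0.1284 z -0.151
0.3 y 0.1391 z -0.1603
0.32 y 0.15 z -0.1694
0.34 y 0.1611 z -0.1783
0.36 y 0.1723 z -0.187
0.38 y 0.1838 z -0.1954
0.4 y 0.1953 z -0.2037
0.42 y 0.2071 z -0.2116
0.44 y 0.219 z -0.2194
0.46 y 0.2311 z -0.2269
0.48 y 0.2433 z -0.2341
0.5 y 0.2556 z -0.2411
0.52 y 0.2681 z -0.2479
0.54 y 0.2807 z -0.2544
0.56 y 0.2935 z -0.2607
0.58 y 0.3064 z -0.2667
0.6 y 0.3194 z -0.2724
0.62 y 0.3325 z -0.2779
0.64 y 0.3457 z -0.2831
```

Emit:
step_arm(plan=[[0, 0, 0, 0, 5], [0, 0, 0, 0, 5], [0, 0, 0, 0, 5]])

```text
time_s: 10.3
tcp_pos: [0.5682, 0.2725, 0.1449]
eef_rot: [-180.0, -0.0, -5.4]
contact_force: [0.1, -0.6, -0.9]
gripper_width: 0.0054
gripper_force: 0.0
```

Emit:
step_arm(plan=[[0, 0, 0, 0, 45], [0, 0, 0, 0, 45], [0, 0, 0, 0, 45], [0, 0, 0, 0, 45], [0, 0, 0, 0, 45], [0, 0, 0.03, 0, 45], [0, 0, 0.06, 0, 45], [0, 0, 0.064, 0, 25], [0, 0, 0.064, 0, 5], [0, 0, 0.064, 0, 5], [0, 0, 0.064, 0, 5], [0, 0, 0.064, 0, 5]])

```text
time_s: 11.3
tcp_pos: [0.5684, 0.2726, 0.1291]
eef_rot: [-180.0, -0.0, -5.4]
contact_force: [-0.0, -0.3, 0.1]
gripper_width: 0.0176
gripper_force: 0.0
```

Emit:
step_arm(plan=[[0, 0, 0, 0, 5], [0, 0, 0, 0, 5], [0, 0, 0, 0, 5]])

```text
time_s: 11.55
tcp_pos: [0.5685, 0.2736, 0.1291]
eef_rot: [-179.9, -0.0, -5.4]
contact_force: [0.2, 5.0, -0.8]
gripper_width: 0.0107
gripper_force: 24.9
```

Pinched: 24.9 N on the bar. I'll lift along the arc to 0.18 rad.

Emit:
step_arm(plan=[[0.004, 0, -0.012, 0, 5], [0.012, 0.0, -0.024, 0, 5], [0, 0.02, -0.035, 0, 5], [0, 0.028, -0.047, 0, 5], [0, 0.037, -0.058, 0, 5], [0, 0.046, -0.069, 0, 5], [0, 0.055, -0.08, 0, 5], [0, 0.064, -0.091, 0, 5], [0, 0.074, -0.101, 0, 5], [0, 0.074, -0.101, 0, 5]])

```text
time_s: 12.38
tcp_pos: [0.5661, 0.2545, 0.1549]
eef_rot: [-179.9, 0.0, -5.4]
contact_force: [-4.2, 6.3, -0.9]
gripper_width: 0.0112
gripper_force: 25.0
```

```bash
cat > cnt.py <<'E'
from h import *
import time
def look(save=None):
    s=r.get_state();t=eyes.capture('top')
    hsv=cv2.cvtColor(t,cv2.COLOR_RGB2HSV)
    roi=np.zeros(t.shape[:2],np.uint8);roi[165:290,115:330]=1
    m=((hsv[...,0]>18)&(hsv[...,0]<30)&(hsv[...,1]>215)&(hsv[...,2]>110)).astype(np.uint8)*roi
    n,l,st,ce=cv2.connectedComponentsWithStats(m)
    bl=[(int(c[0]),int(c[1]),int(a[4])) for a,c in zip(st[1:],ce[1:]) if a[4]>12]
    print('t%.2f'%s['time_s'],'tcp',s['tcp_pos'].round(4),'F',s['contact_force'].round(1),'w',round(s['gripper_width'],4))
    print(sorted(bl))
    if save: cv2.imwrite(save,t[:,:,::-1])
    return t
E
python3 -c "
from cnt import *
look('pics/t1.png')"
```

```text
t12.38 tcp [0.5661 0.2545 0.1549] F [-4.2  6.3 -0.9] w 0.0112
[(174, 206, 13), (180, 204, 28), (198, 210, 63), (208, 211, 125), (219, 215, 122)]
```

Emit:
step_arm(plan=[[0, 0.005, -0.005, 0, 5], [0, 0.01, -0.01, 0, 5], [0, 0.015, -0.015, 0, 5], [0, 0.02, -0.0205, 0, 5], [0, 0.02, -0.0205, 0, 5], [0, 0.02, -0.0205, 0, 5], [0, 0.02, -0.0205, 0, 5], [0, 0.02, -0.0205, 0, 5]])

```text
time_s: 13.1
tcp_pos: [0.5655, 0.2501, 0.1597]
eef_rot: [-179.9, 0.0, -5.4]
contact_force: [-4.5, 7.0, 1.0]
gripper_width: 0.0114
gripper_force: 25.0
```

```bash
python3 -c "
from cnt import *
t=look()[:,:,::-1]
w=eyes.capture('wrist')[:,:,::-1];a=eyes.capture('scene')[:,:,::-1]
out=np.zeros((420,800,3),np.uint8);out[:,:560]=w;out[:210,560:]=cv2.resize(t[170:275,165:285],(240,210));out[210:,560:]=cv2.resize(a[200:340,290:450],(240,210))
cv2.imwrite('pics/t2.png',out)"
```

```text
t13.10 tcp [0.5655 0.2501 0.1597] F [-4.5  7.   1. ] w 0.0114
[(181, 204, 40), (199, 210, 46), (208, 211, 125), (220, 215, 123)]
```

View pics/t2.png

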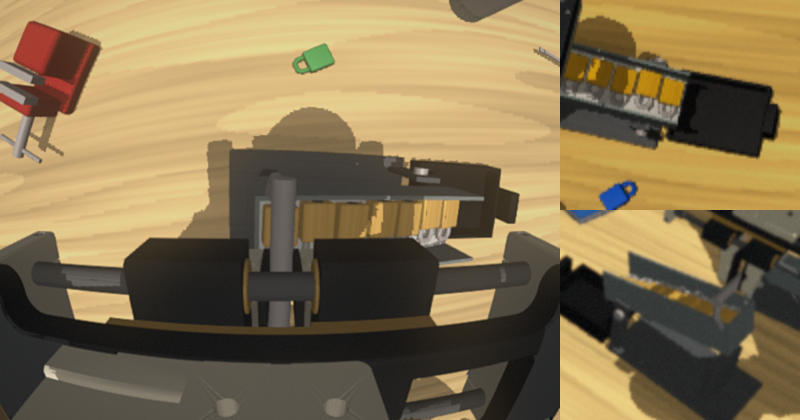

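The trough is lifting, with all seven locks in place and the tray below the mouth. I'll continue in small steps.

Emit:
step_arm(plan=[[0, 0.003, -0.003, 0, 5], [0, 0.006, -0.006, 0, 5], [0, 0.01, -0.01, 0, 5], [0, 0.01, -0.01, 0, 5], [0, 0.01, -0.01, 0, 5], [0, 0.01, -0.01, 0, 5]])

```text
time_s: 13.75
tcp_pos: [0.5652, 0.2477, 0.1623]
eef_rot: [-179.9, 0.0, -5.4]
contact_force: [-4.6, 6.8, 1.2]
gripper_width: 0.0108
gripper_force: 25.0
```

```bash
python3 -c "
from cnt import *
look()"
```

```text
t13.75 tcp [0.5652 0.2477 0.1623] F [-4.6  6.8  1.2] w 0.0108
[(182, 205, 45), (200, 210, 32), (209, 211, 125), (220, 215, 122)]
```

Emit:
step_arm(plan=[[0, 0.003, -0.003, 0, 5], [0, 0.006, -0.006, 0, 5], [0, 0.0102, -0.0098, 0, 5], [0, 0.0102, -0.0098, 0, 5], [0, 0.0102, -0.0098, 0, 5], [0, 0.0102, -0.0098, 0, 5]])

```text
time_s: 14.3
tcp_pos: [0.5649, 0.2452, 0.1648]
eef_rot: [-179.9, 0.0, -5.4]
contact_force: [-5.4, 7.1, 2.0]
gripper_width: 0.0112
gripper_force: 24.9
```

```bash
python3 -c "
from cnt import *
look()"
```

```text
t14.30 tcp [0.5649 0.2452 0.1648] F [-5.4  7.1  2. ] w 0.0112
[(183, 205, 54), (201, 210, 21), (209, 211, 124), (220, 215, 121)]
```

Emit:
step_arm(plan=[[0, 0.003, -0.003, 0, 5], [0, 0.006, -0.006, 0, 5], [0, 0.0105, -0.0095, 0, 5], [0, 0.0105, -0.0095, 0, 5], [0, 0.0105, -0.0095, 0, 5], [0, 0.0105, -0.0095, 0, 5]])

```text
time_s: 14.85
tcp_pos: [0.5646, 0.2427, 0.1672]
eef_rot: [-179.9, 0.0, -5.4]
contact_force: [-6.0, 8.0, 1.5]
gripper_width: 0.011
gripper_force: 24.9
```

```bash
python3 -c "
from cnt import *
look()"
```

```text
t14.85 tcp [0.5646 0.2427 0.1672] F [-6.   8.   1.5] w 0.011
[(183, 205, 55), (209, 211, 124), (220, 215, 121)]
```

Emit:
step_arm(plan=[[0, 0.003, -0.003, 0, 5], [0, 0.006, -0.006, 0, 5], [0, 0.0107, -0.0093, 0, 5], [0, 0.0107, -0.0093, 0, 5], [0, 0.0107, -0.0093, 0, 5], [0, 0.0107, -0.0093, 0, 5]])

```text
time_s: 15.4
tcp_pos: [0.5643, 0.2401, 0.1696]
eef_rot: [-179.9, 0.0, -5.4]
contact_force: [-7.9, 8.3, 2.5]
gripper_width: 0.0109
gripper_force: 24.9
```

```bash
python3 -c "
from cnt import *
look()"
```

```text
t15.40 tcp [0.5643 0.2401 0.1696] F [-7.9  8.3  2.5] w 0.0109
[(184, 205, 57), (209, 211, 126), (220, 215, 120)]
```

Emit:
step_arm(plan=[[-0.001, 0.003, -0.003, 0, 5], [-0.002, 0.006, -0.006, 0, 5], [-0.003, 0.0109, -0.0091, 0, 5], [-0.003, 0.0109, -0.0091, 0, 5], [-0.003, 0.0109, -0.0091, 0, 5], [-0.003, 0.0109, -0.0091, 0, 5]])

```text
time_s: 15.95
tcp_pos: [0.5639, 0.2373, 0.1721]
eef_rot: [-179.9, -0.0, -5.4]
contact_force: [-3.1, 7.8, 1.9]
gripper_width: 0.0112
gripper_force: 25.0
```

```bash
python3 -c "
from cnt import *
look()"
```

```text
t15.95 tcp [0.5639 0.2373 0.1721] F [-3.1  7.8  1.9] w 0.0112
[(186, 206, 61), (210, 211, 121), (225, 217, 116)]
```

Lock1 has begun to slide at a nominal 0.32 rad. I'll hold.

Emit:
step_arm(plan=[[0, 0, 0, 0, 5], [0, 0, 0, 0, 5], [0, 0, 0, 0, 5], [0, 0, 0, 0, 5], [0, 0, 0, 0, 5]])

```text
time_s: 16.42
tcp_pos: [0.5639, 0.2374, 0.1721]
eef_rot: [-179.9, -0.0, -5.4]
contact_force: [-3.9, 7.2, 1.4]
gripper_width: 0.0109
gripper_force: 25.0
```

```bash
python3 -c "
from cnt import *
look()"
```

```text
t16.42 tcp [0.5639 0.2374 0.1721] F [-3.9  7.2  1.4] w 0.0109
[(186, 206, 60), (210, 211, 120), (247, 218, 98)]
```

Lock1 is in the tray at top-view pixel (247,218). I'll take finer steps for lock2.

Emit:
step_arm(plan=[[0, 0.003, -0.002, 0, 5], [0, 0.0065, -0.0055, 0, 5], [0, 0.0065, -0.0055, 0, 5], [0, 0.0065, -0.0055, 0, 5], [0, 0.0065, -0.0055, 0, 5], [0, 0.0065, -0.0055, 0, 5]])

```text
time_s: 16.97
tcp_pos: [0.5637, 0.2358, 0.1735]
eef_rot: [-179.9, -0.0, -5.4]
contact_force: [-4.7, 7.8, 2.8]
gripper_width: 0.0111
gripper_force: 25.0
```

```bash
python3 -c "
from cnt import *
look()"
```

```text
t16.97 tcp [0.5637 0.2358 0.1735] F [-4.7  7.8  2.8] w 0.0111
[(186, 206, 58), (210, 211, 117), (247, 218, 97)]
```

Emit:
step_arm(plan=[[0, 0.003, -0.002, 0, 5], [0, 0.0065, -0.005, 0, 5], [0, 0.0065, -0.005, 0, 5], [0, 0.0065, -0.005, 0, 5], [0, 0.0065, -0.005, 0, 5], [0, 0.0065, -0.005, 0, 5]])

```text
time_s: 17.52
tcp_pos: [0.5635, 0.2342, 0.1748]
eef_rot: [-179.9, -0.0, -5.4]
contact_force: [-5.3, 8.0, 2.6]
gripper_width: 0.0112
gripper_force: 25.0
```

```bash
python3 -c "
from cnt import *
look()"
```

```text
t17.52 tcp [0.5635 0.2342 0.1748] F [-5.3  8.   2.6] w 0.0112
[(187, 206, 59), (210, 211, 112), (247, 218, 101)]
```

Emit:
step_arm(plan=[[-0.001, 0.003, -0.002, 0, 5], [-0.001, 0.0065, -0.005, 0, 5], [-0.001, 0.0065, -0.005, 0, 5], [-0.001, 0.0065, -0.005, 0, 5], [-0.001, 0.0065, -0.005, 0, 5], [-0.001, 0.0065, -0.005, 0, 5]])

```text
time_s: 18.07
tcp_pos: [0.5633, 0.2326, 0.1761]
eef_rot: [-179.9, -0.0, -5.4]
contact_force: [-4.4, 8.4, 2.9]
gripper_width: 0.0112
gripper_force: 25.0
```

```bash
python3 -c "
from cnt import *
look()"
```

```text
t18.07 tcp [0.5633 0.2326 0.1761] F [-4.4  8.4  2.9] w 0.0112
[(188, 206, 59), (211, 212, 101), (247, 218, 99)]
```

Emit:
step_arm(plan=[[0, 0, 0, 0, 5], [0, 0, 0, 0, 5], [0, 0, 0, 0, 5], [0, 0, 0, 0, 5]])

```text
time_s: 18.45
tcp_pos: [0.5633, 0.2326, 0.1761]
eef_rot: [-179.9, -0.0, -5.4]
contact_force: [-4.1, 7.6, 2.9]
gripper_width: 0.0111
gripper_force: 25.0
```

```bash
python3 -c "
from cnt import *
look()"
```

```text
t18.45 tcp [0.5633 0.2326 0.1761] F [-4.1  7.6  2.9] w 0.0111
[(188, 206, 59), (211, 211, 100), (247, 218, 99)]
```

Lock2 hasn't moved, so I'll take another small step.

Emit:
step_arm(plan=[[0, 0.003, -0.002, 0, 5], [0, 0.0068, -0.0048, 0, 5], [0, 0.0068, -0.0048, 0, 5], [0, 0.0068, -0.0048, 0, 5], [0, 0.0068, -0.0048, 0, 5], [0, 0.0068, -0.0048, 0, 5]])

```text
time_s: 19.0
tcp_pos: [0.5631, 0.231, 0.1774]
eef_rot: [-179.9, -0.0, -5.4]
contact_force: [-5.0, 8.1, 3.0]
gripper_width: 0.0109
gripper_force: 25.0
```

```bash
python3 -c "
from cnt import *
look()"
```

```text
t19.00 tcp [0.5631 0.231  0.1774] F [-5.   8.1  3. ] w 0.0109
[(188, 206, 57), (220, 216, 126), (247, 218, 97)]
```

Lock2 is sliding, from column 211 to 220. I'll hold.

Emit:
step_arm(plan=[[0, 0, 0, 0, 5], [0, 0, 0, 0, 5], [0, 0, 0, 0, 5], [0, 0, 0, 0, 5], [0, 0, 0, 0, 5]])

```text
time_s: 19.47
tcp_pos: [0.5631, 0.2311, 0.1774]
eef_rot: [-179.8, -0.0, -5.4]
contact_force: [-3.0, 9.1, 4.0]
gripper_width: 0.0111
gripper_force: 25.0
```

```bash
python3 -c "
from cnt import *
look()"
```

```text
t19.47 tcp [0.5631 0.2311 0.1774] F [-3.   9.1  4. ] w 0.0111
[(188, 206, 57), (234, 222, 97), (247, 218, 97)]
```

```bash
python3 -c "
from cnt import *
t=look('pics/t3.png')
# profile along the trough axis in the picture, from rear to lip and beyond
import numpy as np
h=cv2.cvtColor(t,cv2.COLOR_RGB2HSV)
p0=np.array([186.,206.]);p1=np.array([220.,215.])
for k in range(-10,75,2):
    q=p0+(p1-p0)/np.hypot(*(p1-p0))*k
    print(int(q[0]),int(q[1]),h[int(q[1]),int(q[0])],end='; ')
"
```

```text
t19.52 tcp [0.5632 0.2311 0.1774] F [-4.1  8.   2.7] w 0.0111
[(188, 206, 58), (235, 222, 96), (247, 218, 98)]
176 203 [ 19 201  90]; 178 203 [ 20 229  99]; 180 204 [ 20 221  82]; 182 204 [ 20 241  90]; 184 205 [ 20 219 106]; 186 206 [ 20 225 102]; 187 206 [ 21 234 185]; 189 207 [ 20 229 179]; 191 207 [ 21 235 180]; 193 208 [ 20 163  78]; 195 208 [ 20 230 101]; 197 209 [ 19 226 104]; 199 209 [ 20 224 100]; 201 210 [ 20 226  98]; 203 210 [ 19 221  98]; 205 211 [20 33 94]; 207 211 [22 31 90]; 209 212 [13 32 96]; 211 212 [ 17  31 167]; 213 213 [ 22  29 165]; 215 213 [ 21  30 168]; 216 214 [ 20  31 163]; 218 214 [ 21  30 164]; 220 215 [ 21  31 165]; 222 215 [ 19  30 161]; 224 216 [ 19  33 164]; 226 216 [ 20  32 160]; 228 217 [120  21  12]; 230 217 [ 21 151  22]; 232 218 [ 23 228 204]; 234 218 [ 24 220 202]; 236 219 [ 23 227 203]; 238 219 [ 25 222 202]; 240 220 [ 20 109  35]; 242 220 [20 66 35]; 244 221 [ 25 223 201]; 245 221 [ 24 221 204]; 247 222 [ 25 226 201]; 249 222 [ 25 222 202]; 251 223 [ 28 213 200]; 253 223 [ 0 31 33]; 255 224 [15 33 31]; 257 224 [38 34 30];
```

Two locks are in the tray. Lock3 (columns 195–204) is in shade, so I'll lower the threshold and go on.

Emit:
step_arm(plan=[[0, 0.003, -0.002, 0, 5], [0, 0.0068, -0.0048, 0, 5], [0, 0.0068, -0.0048, 0, 5], [0, 0.0068, -0.0048, 0, 5], [0, 0.0068, -0.0048, 0, 5], [0, 0.0068, -0.0048, 0, 5]])

```text
time_s: 20.07
tcp_pos: [0.5629, 0.2294, 0.1787]
eef_rot: [-179.8, -0.0, -5.4]
contact_force: [-5.0, 7.9, 3.3]
gripper_width: 0.0113
gripper_force: 24.9
```

```bash
sed -i 's/>215)&(hsv\[...,2\]>110)/>205)\&(hsv[...,2]>70)/' cnt.py; python3 -c "
from cnt import *
look()"
```

```text
t20.07 tcp [0.5629 0.2294 0.1787] F [-5.   7.9  3.3] w 0.0113
[(178, 203, 44), (192, 207, 269), (234, 222, 110), (247, 218, 108)]
```

Emit:
step_arm(plan=[[-0.001, 0.003, -0.002, 0, 5], [-0.001, 0.0068, -0.0047, 0, 5], [-0.001, 0.0068, -0.0047, 0, 5], [-0.001, 0.0068, -0.0047, 0, 5], [-0.001, 0.0068, -0.0047, 0, 5], [-0.001, 0.0068, -0.0047, 0, 5]])

```text
time_s: 20.62
tcp_pos: [0.5628, 0.2278, 0.18]
eef_rot: [-179.8, -0.1, -5.4]
contact_force: [-4.4, 7.7, 3.7]
gripper_width: 0.0108
gripper_force: 25.0
```

```bash
python3 -c "
from cnt import *
look()"
```

```text
t20.62 tcp [0.5628 0.2278 0.18  ] F [-4.4  7.7  3.7] w 0.0108
[(178, 203, 36), (187, 205, 136), (201, 211, 132), (234, 222, 109), (247, 218, 110)]
```

Emit:
step_arm(plan=[[0, 0, 0, 0, 5], [0, 0, 0, 0, 5], [0, 0, 0, 0, 5], [0, 0, 0, 0, 5]])

```text
time_s: 21.0
tcp_pos: [0.5627, 0.2278, 0.1799]
eef_rot: [-179.8, -0.1, -5.4]
contact_force: [-3.4, 7.5, 5.0]
gripper_width: 0.0113
gripper_force: 25.0
```

```bash
python3 -c "
from cnt import *
look()"
```

```text
t21.00 tcp [0.5627 0.2278 0.1799] F [-3.4  7.5  5. ] w 0.0113
[(178, 203, 35), (187, 205, 137), (221, 218, 125), (234, 222, 111), (247, 218, 110)]
```

Lock3 is sliding at column 221. I'll hold just long enough for it to drop, then ease down.

Emit:
step_arm(plan=[[0, 0, 0, 0, 5], [0, 0, 0, 0, 5], [0, -0.002, 0.002, 0, 5], [0, -0.004, 0.003, 0, 5]])

```text
time_s: 21.38
tcp_pos: [0.5628, 0.2288, 0.1792]
eef_rot: [-179.8, -0.1, -5.4]
contact_force: [-4.0, 7.7, 4.1]
gripper_width: 0.0109
gripper_force: 25.0
```

```bash
python3 -c "
from cnt import *
look()"
```

```text
t21.38 tcp [0.5628 0.2288 0.1792] F [-4.   7.7  4.1] w 0.0109
[(178, 203, 43), (187, 205, 136), (234, 222, 110), (247, 218, 109), (256, 237, 113)]
```

Lock3 has dropped and is at (256,237). I'll lower along the arc.

Emit:
step_arm(plan=[[0, -0.014, 0.009, 0, 5], [0, -0.025, 0.018, 0, 5], [0.001, -0.036, 0.027, 0, 5], [0.001, -0.047, 0.036, 0, 5], [0.002, -0.058, 0.045, 0, 5], [0.002, -0.068, 0.054, 0, 5], [0.002, -0.079, 0.064, 0, 5], [0.002, -0.089, 0.074, 0, 5], [0.003, -0.099, 0.084, 0, 5], [0.003, -0.109, 0.094, 0, 5], [0.003, -0.118, 0.105, 0, 5]])

```text
time_s: 22.35
tcp_pos: [0.5664, 0.2571, 0.1523]
eef_rot: [-180.0, -0.0, -5.4]
contact_force: [-1.9, 5.3, 2.9]
gripper_width: 0.0111
gripper_force: 24.9
```

Emit:
step_arm(plan=[[0, -0.009, 0.011, 0, 5], [0, -0.018, 0.022, 0, 5], [0, -0.027, 0.033, 0, 5], [0.001, -0.036, 0.044, 0, 5], [0.001, -0.043, 0.055, 0, 5], [0.001, -0.051, 0.067, 0, 5], [0.001, -0.057, 0.076, 0, 5], [0.001, -0.062, 0.086, 0, 5], [0.001, -0.064, 0.091, 0, 5], [0.001, -0.064, 0.091, 0, 5], [0.001, -0.064, 0.091, 0, 5]])

```text
time_s: 23.27
tcp_pos: [0.5685, 0.2735, 0.1293]
eef_rot: [-179.9, -0.1, -5.4]
contact_force: [-1.4, 7.2, 1.5]
gripper_width: 0.0112
gripper_force: 25.0
```

```bash
python3 -c "
from cnt import *
look('pics/t4.png')"
```

```text
t23.27 tcp [0.5685 0.2735 0.1293] F [-1.4  7.2  1.5] w 0.0112
[(162, 201, 16), (169, 203, 125), (181, 206, 122), (234, 222, 109), (247, 218, 109), (256, 237, 113)]
```

Emit:
step_arm(plan=[[0, 0, 0, 0, 16], [0, 0, 0, 0, 24], [0, 0, 0, 0, 40], [0, 0, 0, 0, 45], [0, 0, 0, 0, 45], [0, 0, -0.04, 0, 45], [0, 0, -0.12, 0, 45], [0, 0, -0.24, 0, 45], [0, 0, -0.38, 0, 45], [0, 0, -0.52, 0, 45], [0, 0, -0.66, 0, 45], [0, 0, -0.8, 0, 45]])

```text
time_s: 24.32
tcp_pos: [0.5676, 0.2719, 0.3317]
eef_rot: [-180.0, -0.0, -5.4]
contact_force: [0.9, 0.4, 0.2]
gripper_width: 0.0451
gripper_force: 0.0
```

Emit:
step_arm(plan=[[0, -0.15, 0, 0, 45], [0, -0.3, 0, 0, 45], [0, -0.45, 0, 0, 45], [-0.1, -0.6, 0, 0, 45], [-0.2, -0.7, 0, 0, 45], [-0.3, -0.8, 0, 0, 45], [-0.3, -0.8, 0, 0, 45], [-0.3, -0.8, 0, 0, 45], [-0.3, -0.8, 0, 0, 45], [-0.3, -0.8, 0, 0, 45]])

```text
time_s: 25.15
tcp_pos: [0.5127, 0.4778, 0.3294]
eef_rot: [-180.0, -0.0, -5.5]
contact_force: [0.1, 0.5, 0.1]
gripper_width: 0.0447
gripper_force: 0.0
```

```bash
python3 -c "
from cnt import *
t=look('pics/t5.png')[:,:,::-1];a=eyes.capture('scene')[:,:,::-1]
out=np.zeros((600,800,3),np.uint8)
out[:400,:]=cv2.resize(t[165:255,115:295],(800,400),interpolation=cv2.INTER_CUBIC)
out[400:,:270]=cv2.resize(t,(270,200));out[400:,270:540]=cv2.resize(a,(270,200));out[400:,540:]=cv2.resize(a[215:345,270:440],(260,200))
cv2.imwrite('pics/f.png',out)"
```

```text
t25.15 tcp [0.5127 0.4778 0.3294] F [0.1 0.5 0.1] w 0.0447
[(151, 199, 248), (169, 203, 129), (181, 206, 123), (234, 222, 109), (247, 218, 109), (256, 237, 111)]
```

View pics/f.png

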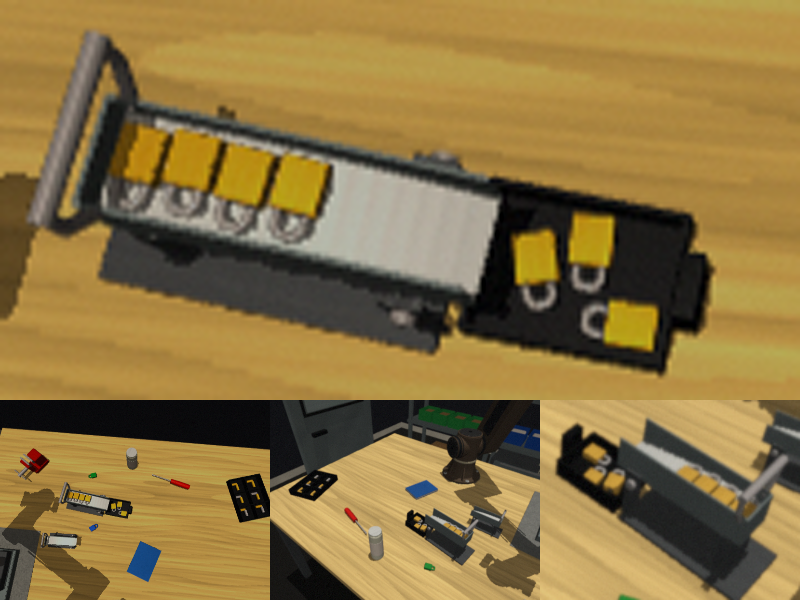

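The final view shows three padlocks inside the tray, four left in the trough, and the trough down on its rest with its bar where it started. The screwdriver and spray can have not moved.

```bash
python3 -c "
from plant import workorder
print(workorder.close_job())"
```

```text
the job is handed in; nothing more can be done
None
```

Job handed in at about 25 s: exactly three padlocks are in the tray, four remain in the trough, the trough is back on its rest and let go, and the screwdriver and spray can are where they were.

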